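Key the crank wheel onto its gearbox

TASK

The crank wheel stands loose and high on the gearbox spindle, out of step with the drive key. With a closed fingertip, push the wheel round by its upright grip until the notch in its rim lies over the key, then press down on its hub until it sits fully home on the gearbox with the key in the notch. Touch only: do not pinch or lift the wheel or its grip, and leave the tape measure, chuck key and nail tin where they are.

Things in the scene. Friction and masses are not known exactly. Their poses are not given: they have to be found in the camera images.
- gearbox: Fixed grey gearbox, base plate 160 x 150 x 12 mm, round housing 136 mm across; on it a round steel seat 88 mm across, top 46 mm above the bench. A 12 mm spindle stands on it, up to 69 mm, inside the wheel's hub (1 mm play all round). Origin: on the spindle axis, at bench level; z up; x points from the spindle to the drive key, roughly towards the robot (within 0.5 rad).
- crank_wheel: Loose aluminium wheel, 0.2 to 0.33 kg: level disc 120 mm across, 8 mm thick, with hub and upright grip. Origin: centre of its underside; z up; x points to the notch in the rim (16 mm wide, 12 mm deep, right through). Underside 58 mm above the bench at the start (2 mm clear of the key), 46 mm when home. Turns freely either way on the spindle, about 1 N at the grip; stops when let go.
- crank_grip: Black upright crank grip fixed on the wheel's upper face, 44 mm from the wheel's centre exactly opposite the notch; only to be pushed gently (under 30 N), not pinched; 16 mm across, 34 mm tall, foot 18 mm across and 3 mm high. Origin: centre of its foot, on the disc's upper face, 8 mm above the disc's underside.
- notch (a point): Centre of the rim notch at the underside of the wheel, 55 mm from the wheel's centre.
- key (a point): Point on the top line of the fixed steel drive key, 55 mm from the spindle axis. The key is a radial bar 10 mm wide with a rounded top, which reaches from 51 to 75 mm from the spindle axis, so its outer end shows beyond the wheel's rim; its top is 56 mm above the bench, 10 mm above the seat.
- hub_top (a point): Centre of the flat closed top of the wheel's hub, 32 mm across, 30 mm above the wheel's underside: where to press. 88 mm above the bench at the start, 76 mm when home. A rubber bush on the spindle, 52 mm across, carries the wheel; it slides stiffly, takes about 5 to 10 N over the 12 mm, and stays where it is pressed.
- tape_measure: Pocket tape measure, 38 x 83 x 64 mm high, standing beside the gearbox, loose; leave it. Origin: centre of its underside.
- chuck_key: Drill chuck key, 60 x 64 x 17 mm, lying beside the gearbox, loose; leave it. Origin: centre of its underside.
- nail_tin: Open round tin of nails, 75 mm across, 50 mm high, beside the gearbox, loose; leave it. Origin: centre of its underside.

How it is judged:
By the outcome, as a careful person would: the job done as asked, in the order asked, and still so for the second after the job is handed in, with the robot touching nothing.
It also fails if it takes over 45 s, if anything falls off the work surface, if the arm or the gripper's body presses on something with over 40 N, if the wrist force passes 120 N, or if a joint passes its speed limit or range.

ROBOT

A 7-joint arm with a two-finger parallel gripper is mounted at the origin on a cart in front of the work surface, level with it; the furniture and walls round the work are solid. World frame = base frame: x ahead of the robot, y to its left, z up, the work surface at z = 0. Lengths are in m, angles in degrees, forces in N, time in s.
With the tool pointing down it reaches from about 0.35 to 0.9 m from the base axis. Payload 19.9 kg.
Tool frame: the origin (TCP) lies midway between the tips of the shut fingers; the grasp point (between the pads) lies 19 mm behind it (bot.tcp_to_grasp is the z of the grasp point in the tool frame, in m); z points along the fingers, y is the line along which they close (so a half turn about z gives the same grasp; the last joint's range is limited). The gripper opens to 85 mm and grips with 20 to 120 N. Pads are 22 mm wide; open, the fingers measure 114 mm over their backs; the gripper's body (76 mm by 85 mm) begins 54 mm behind the grasp point. The pads swing forward as they close: fully open they stand 13 mm farther back than shut.
Start: joints at [63.913, 23.915, -0.59, 92.452, 0.269, 63.638, -3.037], TCP at [0.251, -0.572, 0.231] pointing down, gripper open.
Joint ranges: [-161.28, 161.28], [-22.2, 115.67], [-73.04, 71.86], [3.21, 147.25], [-68.34, 248.33], [10.77, 114.83], [-161.83, 161.83]. Speed limits (degrees/s): [108.29, 108.29, 136.94, 136.94, 172.46, 172.46, 172.46].

INTERFACE

Orientations are given as [roll, pitch, yaw] about the fixed x, y, z axes, in that order (R = Rz(yaw) Ry(pitch) Rx(roll)).
In Python, from rig import telemetry, grab_frame, calibration, bot gives the robot as it stands. The module is installed in compiled form; this text tells all that it offers.
- The arm moves only by the shell command python3 -m jog 'ROWS' [OPENING] [FORCE]. ROWS is JSON, a list of rows, each a list of 6 numbers: the shift along the tool's x, y, z as a fraction of full scale, then the turn, a rotation vector about the tool's x, y, z as a fraction of full scale. In form: [[dx, dy, dz, ax, ay, az], ...]. A call has 1 to 10 rows; each row is the pose to reach, as a shift and turn from the pose commanded when the call began, along the tool's axes at that moment, turning the shorter way round; what a row does not reach only later rows make up. Full scale, the value 1, is 1 m for a shift and 180 degrees for a turn. A row lasts 1/10 s, in which the tool goes at most 50 mm and 8.59 degrees, less where a joint would pass 70% of its speed; a pose out of reach is approached as far as the arm can. A call with a number of a shift or a turn outside -1 to 1 is refused whole. A call with a gripper value outside its range is refused whole. OPENING is the opening, from -1 (shut) to 1 (fully open), set as the call begins (- or left out, the last holds). The fingers move at their own pace and stop on an object; FORCE is the grip in N (left out, the last holds). Time passes only in rows, so rows that repeat a pose let the fingers close. It gives the time, the measured TCP pose, the force, the opening and the grip force at its end, in the units of the state.
- telemetry.read_state(): the state, without advancing time (a new reading comes with each control period).
- grab_frame(name): name is "scene" or "top" or "wrist"; returns the picture (480x640x3 uint8, red, green, blue); there is no depth.
- calibration(name): a dict with "fx", "fy", "cx", "cy" (pixels), "distortion" ([k1, k2, p1, p2, k3] as OpenCV has them; the pictures are not rectified), "R" (3x3) and "t" (3): a world point X has camera coordinates R X + t. Camera axes: x right, y down, z forward; pixel columns grow to the right and rows downward; lengths in m; the calibration is good to about 2 mm. A picture is of the moment at which its call begins: read the wrist's pose just before it. calibration takes no time and is no camera call; for the wrist camera it gives the pose at the moment of the call.
- bot.finish_job(): hands the job in; it is judged then, once.
The state is a dict: "time": time; "qpos": joint angles; "joint_velocities": joint speeds; "effort": joint torques, N m; "tool_pos": TCP position; "orientation": TCP orientation; "contact_force": force on the tool from outside, world axes, zero at the start; "wrist_torque": the same for the moment, N m; "width": finger opening in m; "finger_force": force on a finger pad.
Only numpy, scipy, OpenCV 4.12 (cv2) and the standard library are available. Lean on these libraries where they do the work, as an engineer would, in place of code of your own. Each camera call takes 0.05 s, during which the arm holds its last target. There are 200 camera calls.

## Working session

There is one attempt and no reset: what is moved stays moved. The work goes in short steps, Python scripts to look and compute and a shell command to move; the robot and the scene stay as the last step left them, time stands still between calls to the robot, and variables do not carry over. Pictures are saved under pics/ and viewed, at most 10 in all, crops included, and the job is handed in when it is done.

```bash
mkdir -p pics
python3 - <<'E'
from rig import telemetry, grab_frame, calibration, bot
import cv2
s=telemetry.read_state(); print(s)
for n in("scene","top"):
    cv2.imwrite(f"pics/{n}0.png",grab_frame(n)[:,:,::-1]); c=calibration(n); print(n,c)
E
```

```text
{'time': 0.0, 'qpos': array([63.9139127 , 23.94904257, -0.58964148, 92.48703535,  0.26863322,
       63.63836029, -3.03670914]), 'joint_velocities': array([-0.04906837,  0.09004178,  0.01517578, -0.06037336,  0.05858366,
        0.04259027, -0.03463034]), 'effort': array([ 3.43738029e-04, -8.64452648e+01,  6.79302849e-01, -4.34911323e+01,
        1.91370182e-02,  7.04755003e-03, -3.60835816e-05]), 'tool_pos': array([ 0.25113985, -0.57192527,  0.23063831]), 'orientation': array([-1.79927102e+02,  5.06821201e-03,  2.37078513e+01]), 'contact_force': array([-0.35230171,  0.35149927,  0.27279083]), 'wrist_torque': array([ 0.010251  , -0.00912169, -0.07349456]), 'finger_force': 0.0, 'width': 0.08522703890544255}
scene {'fx': 453.52407515569155, 'fy': 453.52407515569155, 'cx': 316.27233823790567, 'cy': 246.87713023592673, 'distortion': array([-0.06480399,  0.        ,  0.        ,  0.        ,  0.        ]), 'R': array([[-0.61362995, -0.78954031,  0.00918588],
       [-0.48819449,  0.37022939, -0.79031408],
       [ 0.62058394, -0.48944488, -0.61263307]]), 't': array([0.36721024, 0.33478597, 0.58577527])}
top {'fx': 564.9366050473087, 'fy': 564.9366050473087, 'cx': 316.33268961374864, 'cy': 237.32956336141677, 'distortion': array([-0.12647195,  0.        ,  0.        ,  0.        ,  0.        ]), 'R': array([[ 0.01316417, -0.99983231, -0.01273025],
       [-0.98860253, -0.01110469, -0.15013898],
       [ 0.14997244,  0.01456161, -0.98858294]]), 't': array([0.02683285, 0.56734367, 0.87811438])}
```

View pics/top0.png

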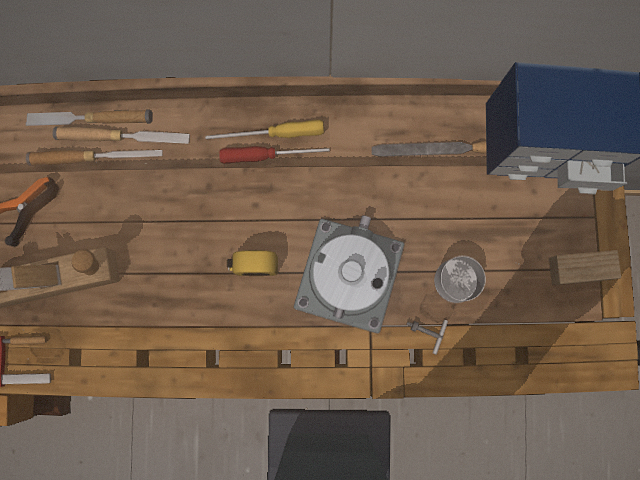

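View pics/scene0.png

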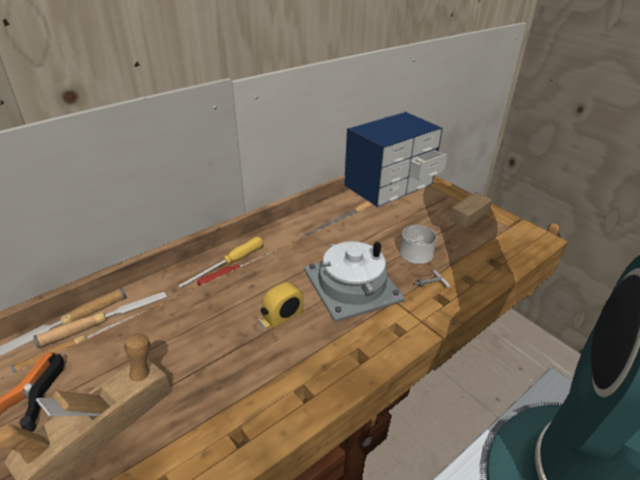

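The top view shows the wheel hub at about (352,271), the grip at (377,283), the notch at (320,258) and probably the key at (341,313). The tin is at (460,280), the chuck key at (432,332) and the tape measure at (252,263). I'll enlarge the view to measure these.

```bash
python3 - <<'E'
import cv2
im=cv2.imread("pics/top0.png")[205:340,285:465]
cv2.imwrite("pics/crop0.png",cv2.resize(im,None,fx=4.4,fy=4.4,interpolation=cv2.INTER_CUBIC))
E
cat > h.py <<'E'
import numpy as np, cv2
from rig import telemetry, grab_frame, calibration, bot
def px2w(n,uv,z,c=None):
    c=c or calibration(n);K=np.array([[c['fx'],0,c['cx']],[0,c['fy'],c['cy']],[0,0,1]])
    p=cv2.undistortPoints(np.array([[uv]],float),K,c['distortion'])[0,0]
    R=np.array(c['R']);d=R.T@np.array([p[0],p[1],1]);o=-R.T@c['t']
    return o+d*(z-o[2])/d[2]
def w2px(n,X,c=None):
    c=c or calibration(n);K=np.array([[c['fx'],0,c['cx']],[0,c['fy'],c['cy']],[0,0,1]])
    return cv2.projectPoints(np.array(X,float).reshape(-1,3),cv2.Rodrigues(np.array(c['R']))[0],np.array(c['t']),K,c['distortion'])[0][:,0]
E
```

```text
(no output)
```

View pics/crop0.png

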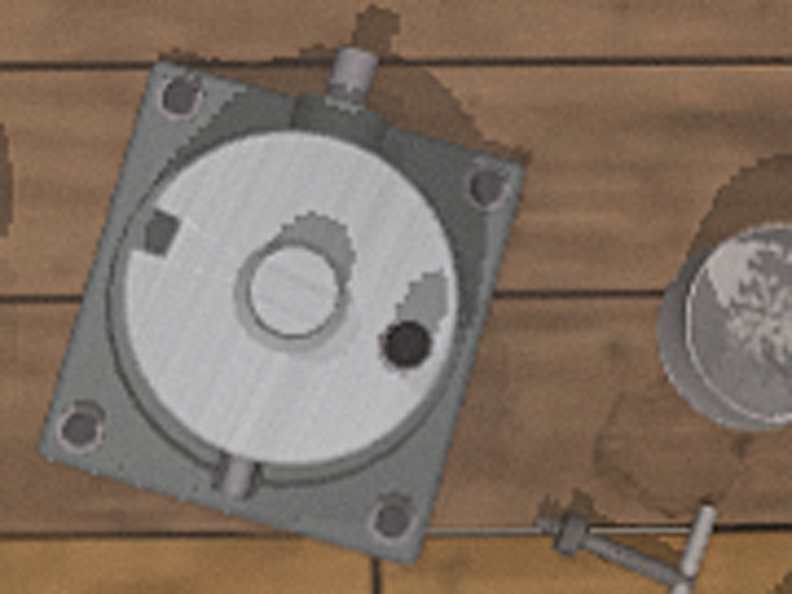

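In the crop, the hub top is at (295,290), the grip top at (407,345) and the notch at (155,233). The key's outer end runs from (239,458) to (233,495). The plate corners are at (160,60), (525,160), (412,562) and (42,450).

Run:
```python
from h import *
f=lambda x,y,z:px2w("top",(285+x/4.4-.4,205+y/4.4-.4),z)
hub=f(295,290,.088);g=f(407,345,.1);n=f(155,233,.066);k=f(233,494,.055);disc=f(290,297,.066)
pl=np.mean([f(*p,.012) for p in[(160,60),(525,160),(412,562),(42,450)]],0)
for nm,p in dict(hub=hub,disc=disc,plate=pl,grip=g,notch=n,key=k).items():
    d=p-hub;print(nm,p.round(4),np.hypot(*d[:2]).round(4),np.degrees(np.arctan2(d[1],d[0])).round(1))
e=f(160,60,.012)-f(42,450,.012);print("plate ang",np.degrees(np.arctan2(e[1],e[0])))
print("tin",px2w("top",(462,279),.05),"chuck",px2w("top",(412,325),.015))
print("scene hub",px2w("scene",(355,257),.088))
```

```text
hub [ 0.5092 -0.0218  0.088 ] 0.0 0.0
disc [ 0.5087 -0.0211  0.066 ] 0.0009 124.8
plate [ 0.5101 -0.0218  0.012 ] 0.0009 1.3
grip [ 0.4895 -0.0598  0.1   ] 0.0428 -117.4
notch [0.5312 0.0275 0.066 ] 0.054 65.9
key [ 0.4385 -0.0016  0.055 ] 0.0735 164.0
plate ang -15.8954441560786
tin [ 0.50071462 -0.20169826  0.05      ] chuck [ 0.4267531  -0.12554725  0.015     ]
scene hub [ 0.49626557 -0.01104303  0.088     ]
```

```bash
cat >> h.py <<'E'
from scipy.spatial.transform import Rotation as Ro
C=np.array([.5092,-.0218])
def row(p,yaw):
    s=telemetry.read_state();R0=Ro.from_euler('xyz',s['orientation'],degrees=True)
    T=Ro.from_euler('xyz',[180,0,yaw],degrees=True)
    return np.r_[R0.inv().apply(np.array(p)-s['tool_pos']),(R0.inv()*T).as_rotvec()/np.pi].round(4).tolist()
def fing(phi,gap,z,sgn=1,C=C):   # finger centre at gap from grip centre, behind (sgn=1) or ahead; tool x = tangent
    a=np.radians(phi);r=np.array([np.cos(a),np.sin(a)]);t=np.array([-r[1],r[0]])
    return np.r_[C+.044*r-sgn*gap*t,z]
E
python3 -c "
from h import *
print(row(fing(-116,.042,.16),-26)); print(fing(-116,.042,.16))"
```

```text
[0.3968, -0.4035, 0.0711, -0.0003, 0.0002, 0.2762]
[ 0.45216232 -0.04293535  0.16      ]
```

```bash
python3 -m jog '[[0.397,-0.404,0,0,0,0.276],[0.397,-0.404,0,0,0,0.276],[0.397,-0.404,0,0,0,0.276],[0.397,-0.404,0,0,0,0.276],[0.397,-0.404,0,0,0,0.276],[0.397,-0.404,0.07,0,0,0.276],[0.397,-0.404,0.07,0,0,0.276],[0.397,-0.404,0.07,0,0,0.276],[0.397,-0.404,0.07,0,0,0.276],[0.397,-0.404,0.07,0,0,0.276]]' -1 20 && python3 -m jog '[[0,0,0,0,0,0]]' && python3 -c "
from h import *
print(row(fing(-116,.042,.16),-26))"
```

```text
time: 1.1
tool_pos: [0.4185, -0.1314, 0.1813]
orientation: [-180.0, -0.0, -26.0]
contact_force: [1.5, -0.7, 0.2]
width: -0.0001
finger_force: 0.0
time: 1.2
tool_pos: [0.4193, -0.1278, 0.1806]
orientation: [-179.9, 0.1, -25.5]
contact_force: [-0.6, -0.3, 0.9]
width: -0.0002
finger_force: 0.0
[-0.0069, -0.0907, 0.0208, -0.0003, 0.0006, 0.0025]
```

```bash
python3 -m jog '[[-0.007,-0.091,0.02,0,0,0],[-0.007,-0.091,0.02,0,0,0],[-0.007,-0.091,0.02,0,0,0],[-0.007,-0.091,0.02,0,0,0]]' && python3 -c "
from h import *
print(row(fing(-116,.042,.08),-26))
cv2.imwrite('pics/w1.png',grab_frame('wrist')[:,:,::-1])"
```

```text
time: 1.6
tool_pos: [0.4517, -0.048, 0.1613]
orientation: [180.0, 0.1, -25.9]
contact_force: [-0.6, -0.5, 0.1]
width: 0.0004
finger_force: 0.0
[-0.0017, -0.0048, 0.0813, 0.0001, 0.0003, 0.0007]
```

View pics/w1.png

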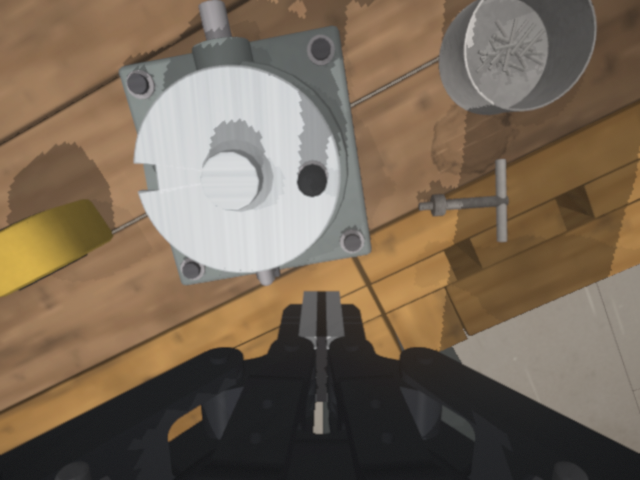

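The wrist view shows the hub at (231,181), the grip top at (313,179), the notch centre at about (146,177) and the key end at about (270,282). I'll check these against the top-camera fix.

Run:
```python
from h import *
hub=px2w("wrist",(231,181),.088)
print(w2px("wrist",np.r_[telemetry.read_state()['tool_pos']]))
for nm,uv,z in(("hub",(231,181),.088),("grip",(313,179),.1),("notch",(146,177),.066),("key",(270,282),.055)):
    p=px2w("wrist",uv,z);d=p-hub;print(nm,p.round(4),np.hypot(*d[:2]).round(4),np.degrees(np.arctan2(d[1],d[0])).round(1))
print(row(fing(-116,.042,.08),-26))
```

```text
[[323.26910862 315.05987687]]
hub [ 0.5101 -0.0236  0.088 ] 0.0 0.0
grip [ 0.4934 -0.0639  0.1   ] 0.0436 -112.5
notch [0.533  0.0251 0.066 ] 0.0538 64.8
key [ 0.4407 -0.0055  0.055 ] 0.0717 165.4
[-0.0021, -0.0057, 0.0815, 0.0001, 0.0002, 0.0001]
```

```bash
python3 -m jog '[[-0.002,-0.005,0.04,0,0,0],[-0.002,-0.005,0.081,0,0,0],[-0.002,-0.005,0.081,0,0,0],[-0.002,-0.005,0.081,0,0,0],[-0.002,-0.005,0.081,0,0,0]]' && python3 -c "
from h import *
print(row(fing(-115,.042,.08),-25))
print('approach',row(fing(-115,.019,.08),-25))
for p in range(-111,-10,4): print(p,row(fing(p,.019,.08),p+90))"
```

```text
time: 2.15
tool_pos: [0.4532, -0.0437, 0.0825]
orientation: [-180.0, -0.1, -26.0]
contact_force: [0.1, 1.0, 0.0]
width: -0.0002
finger_force: 0.0
[-0.0005, 0.0005, 0.0025, -0.0002, -0.0007, -0.0057]
approach [0.0225, 0.0001, 0.0026, -0.0002, -0.0007, -0.0057]
-111 [0.0256, 0.0012, 0.0026, -0.0002, -0.0007, -0.0279]
-107 [0.0288, 0.0022, 0.0026, -0.0001, -0.0007, -0.0501]
-103 [0.0321, 0.0029, 0.0026, -0.0001, -0.0007, -0.0723]
-99 [0.0354, 0.0034, 0.0026, -0.0001, -0.0007, -0.0946]
-95 [0.0387, 0.0036, 0.0026, -0.0001, -0.0007, -0.1168]
-91 [0.0421, 0.0036, 0.0026, -0.0, -0.0007, -0.139]
-87 [0.0454, 0.0034, 0.0026, -0.0, -0.0007, -0.1612]
-83 [0.0487, 0.003, 0.0026, 0.0, -0.0007, -0.1834]
-79 [0.052, 0.0023, 0.0026, 0.0, -0.0007, -0.2057]
-75 [0.0552, 0.0014, 0.0026, 0.0001, -0.0007, -0.2279]
-71 [0.0584, 0.0003, 0.0026, 0.0001, -0.0007, -0.2501]
-67 [0.0614, -0.0011, 0.0026, 0.0001, -0.0007, -0.2723]
-63 [0.0644, -0.0026, 0.0026, 0.0001, -0.0007, -0.2946]
-59 [0.0673, -0.0044, 0.0027, 0.0002, -0.0007, -0.3168]
-55 [0.07, -0.0063, 0.0027, 0.0002, -0.0007, -0.339]
-51 [0.0725, -0.0085, 0.0027, 0.0002, -0.0007, -0.3612]
-47 [0.075, -0.0108, 0.0027, 0.0003, -0.0007, -0.3834]
-43 [0.0772, -0.0132, 0.0027, 0.0003, -0.0007, -0.4057]
-39 [0.0793, -0.0159, 0.0027, 0.0003, -0.0007, -0.4279]
-35 [0.0812, -0.0186, 0.0027, 0.0003, -0.0007, -0.4501]
-31 [0.0829, -0.0215, 0.0027, 0.0004, -0.0007, -0.4723]
-27 [0.0844, -0.0245, 0.0027, 0.0004, -0.0007, -0.4946]
-23 [0.0856, -0.0276, 0.0027, 0.0004, -0.0007, -0.5168]
-19 [0.0867, -0.0308, 0.0027, 0.0004, -0.0007, -0.539]
-15 [0.0875, -0.034, 0.0027, 0.0005, -0.0007, -0.5612]
-11 [0.0881, -0.0373, 0.0027, 0.0005, -0.0007, -0.5834]
```

```bash
python3 -m jog '[[0.012,0,0.002,0,0,-0.006],[0.022,0,0.002,0,0,-0.006],[0.0256,0.001,0.002,0,0,-0.028],[0.0288,0.002,0.002,0,0,-0.05],[0.0321,0.003,0.002,0,0,-0.072],[0.0354,0.0034,0.002,0,0,-0.095],[0.0387,0.0036,0.002,0,0,-0.117],[0.0421,0.0036,0.002,0,0,-0.139],[0.0454,0.0034,0.002,0,0,-0.161],[0.0454,0.0034,0.002,0,0,-0.161]]' && python3 -c "
from h import *
cv2.imwrite('pics/w2.png',grab_frame('wrist')[:,:,::-1])
for p in range(-83,-18,4): print(p,row(fing(p,.019,.08),p+90))"
```

```text
time: 3.15
tool_pos: [0.4927, -0.0668, 0.0791]
orientation: [180.0, -0.1, 3.0]
contact_force: [-0.3, -0.7, -0.6]
width: 0.0
finger_force: 0.0
-83 [0.0033, 0.0014, -0.001, 0.0, -0.0003, -0.0229]
-79 [0.0065, 0.0024, -0.001, 0.0, -0.0003, -0.0451]
-75 [0.0097, 0.0031, -0.001, 0.0, -0.0003, -0.0673]
-71 [0.013, 0.0037, -0.001, 0.0, -0.0003, -0.0895]
-67 [0.0164, 0.004, -0.001, 0.0, -0.0002, -0.1118]
-63 [0.0197, 0.004, -0.001, 0.0001, -0.0002, -0.134]
-59 [0.0231, 0.0039, -0.001, 0.0001, -0.0002, -0.1562]
-55 [0.0264, 0.0035, -0.001, 0.0001, -0.0002, -0.1784]
-51 [0.0297, 0.0029, -0.0009, 0.0001, -0.0002, -0.2006]
-47 [0.0329, 0.002, -0.0009, 0.0001, -0.0002, -0.2229]
-43 [0.0361, 0.0009, -0.0009, 0.0001, -0.0002, -0.2451]
-39 [0.0392, -0.0004, -0.0009, 0.0001, -0.0002, -0.2673]
-35 [0.0421, -0.0019, -0.0009, 0.0001, -0.0002, -0.2895]
-31 [0.045, -0.0036, -0.0009, 0.0001, -0.0002, -0.3118]
-27 [0.0478, -0.0055, -0.0009, 0.0001, -0.0002, -0.334]
-23 [0.0504, -0.0076, -0.0009, 0.0001, -0.0002, -0.3562]
-19 [0.0528, -0.0099, -0.0009, 0.0001, -0.0002, -0.3784]
```

View pics/w2.png

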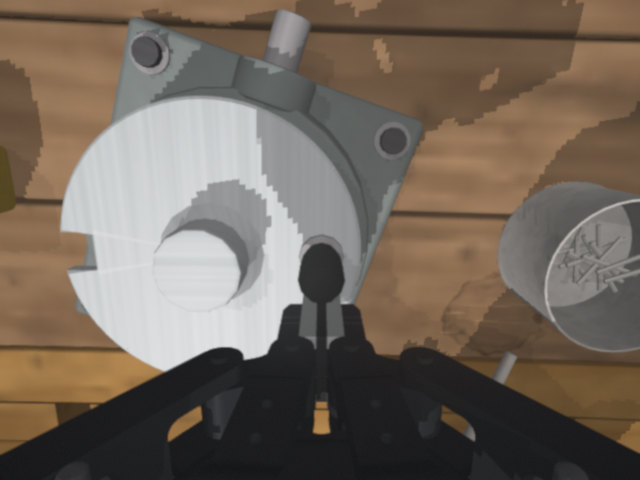

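The grip at (321,270) is against the fingertip and is being pushed. The notch has turned to (82,252). I'll carry on.

```bash
python3 -m jog '[[0.0033,0.0014,0,0,0,-0.023],[0.0065,0.0024,0,0,0,-0.045],[0.0097,0.0031,0,0,0,-0.067],[0.013,0.0037,0,0,0,-0.09],[0.0164,0.004,0,0,0,-0.112],[0.0197,0.004,0,0,0,-0.134],[0.0231,0.0039,0,0,0,-0.156],[0.0264,0.0035,0,0,0,-0.178],[0.0297,0.0029,0,0,0,-0.2],[0.0329,0.002,0,0,0,-0.223]]' && python3 -c "
from h import *
cv2.imwrite('pics/t3.png',grab_frame('top')[:,:,::-1])
for p in range(-47,-12,3): print(p,row(fing(p,.019,.08),p+90))"
```

```text
time: 4.2
tool_pos: [0.5249, -0.0668, 0.0789]
orientation: [180.0, 0.0, 43.2]
contact_force: [-0.4, -1.8, 0.4]
width: -0.0002
finger_force: 0.5
-47 [-0.0003, 0.0003, -0.0011, 0.0002, -0.0001, 0.0024]
-44 [0.002, 0.0012, -0.0011, 0.0002, -0.0001, -0.0142]
-41 [0.0044, 0.002, -0.0011, 0.0002, -0.0, -0.0309]
-38 [0.0068, 0.0028, -0.0011, 0.0002, -0.0, -0.0476]
-35 [0.0093, 0.0033, -0.0011, 0.0002, -0.0, -0.0642]
-32 [0.0117, 0.0038, -0.0011, 0.0002, -0.0, -0.0809]
-29 [0.0142, 0.0041, -0.0011, 0.0002, -0.0, -0.0976]
-26 [0.0167, 0.0043, -0.0011, 0.0002, -0.0, -0.1142]
-23 [0.0192, 0.0043, -0.0011, 0.0002, -0.0, -0.1309]
-20 [0.0217, 0.0043, -0.0011, 0.0002, -0.0, -0.1476]
-17 [0.0242, 0.0041, -0.0011, 0.0002, -0.0, -0.1642]
-14 [0.0267, 0.0037, -0.0011, 0.0002, -0.0, -0.1809]
```

```bash
python3 -m jog '[[0.002,0.0012,0,0,0,-0.014],[0.0044,0.002,0,0,0,-0.031],[0.0068,0.0028,0,0,0,-0.048],[0.0093,0.0033,0,0,0,-0.064],[0.0117,0.0038,0,0,0,-0.081],[0.0142,0.0041,0,0,0,-0.098],[0.0167,0.0043,0,0,0,-0.114],[0.0192,0.0043,0,0,0,-0.131],[0.0217,0.0043,0,0,0,-0.148],[0.0217,0.0043,0,0,0,-0.148]]' && python3 -c "
from h import *
cv2.imwrite('pics/w4.png',grab_frame('wrist')[:,:,::-1])
im=grab_frame('top')[:,:,::-1];cv2.imwrite('pics/t4.png',im)
w=cv2.imread('pics/w4.png')
a=cv2.resize(im[225:345,285:425],(700,600),interpolation=2);cv2.imwrite('pics/c4.png',a)
for p in (-20,-19,-18,-17,-16,-15): print(p,row(fing(p,.019,.08),p+90))
print(w2px('top',[*C,.088]))"
```

```text
time: 5.25
tool_pos: [0.5436, -0.0547, 0.0788]
orientation: [180.0, -0.0, 69.7]
contact_force: [0.8, -0.9, -0.1]
width: 0.0001
finger_force: 0.0
-20 [0.0003, 0.0007, -0.0013, -0.0, -0.0, -0.0023]
-19 [0.0011, 0.001, -0.0013, -0.0, -0.0, -0.0078]
-18 [0.0018, 0.0013, -0.0013, -0.0, -0.0, -0.0134]
-17 [0.0026, 0.0016, -0.0013, -0.0, -0.0, -0.0189]
-16 [0.0034, 0.0019, -0.0013, -0.0, -0.0, -0.0245]
-15 [0.0042, 0.0022, -0.0013, -0.0, -0.0, -0.0301]
[[351.61755699 270.5088648 ]]
```

View pics/c4.png

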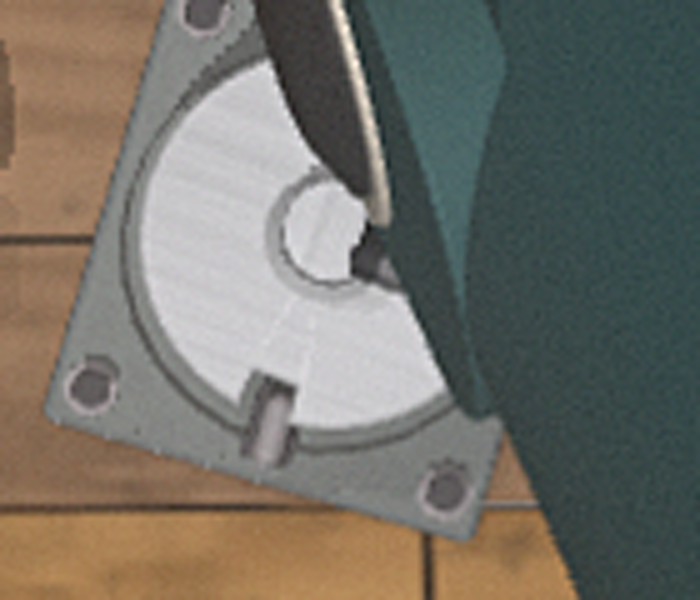

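The notch nearly straddles the key. Its inner corners are at about (256,373) and (298,386), and the key strip runs from (278,395) to (268,460). The gap looks larger on the left, so the wheel needs about 2° more.

Run:
```python
from h import *
f=lambda x,y,z:px2w("top",(285+x/5-.4,225+y/5-.4),z)
ang=lambda p:np.degrees(np.arctan2(p[1]-C[1],p[0]-C[0])).round(2)
h=f(328,230,.088);print("hub",h)
for nm,p in dict(nl=f(256,373,.066),nr=f(298,386,.066),k1=f(277,405,.055),k2=f(268,462,.055)).items(): print(nm,p.round(4),np.hypot(*(p[:2]-C)),ang(p))
im=cv2.imread("pics/t4.png")
def P(r,a,z): return [C[0]+r*np.cos(np.radians(a)),C[1]+r*np.sin(np.radians(a)),z]
def draw(nt,kt):
    big=cv2.resize(im[285:330,320:360],None,fx=10,fy=10,interpolation=2)
    def poly(cs,th,z,col):
        a=np.radians(th);X=[[C[0]+x*np.cos(a)-y*np.sin(a),C[1]+x*np.sin(a)+y*np.cos(a),z] for x,y in cs]
        q=(w2px("top",X)-[320,285]+.5)*10
        cv2.polylines(big,[q.astype(int)],False,col,1)
    poly([(.06,.008),(.048,.008),(.048,-.008),(.06,-.008)],nt,.066,(0,0,255))
    poly([(.051,.005),(.075,.005),(.075,-.005),(.051,-.005)],kt,.054,(0,255,0))
    return big
cv2.imwrite("pics/o4.png",draw(162,164.2))
```

```text
hub [ 0.50903538 -0.01962237  0.088     ]
nl [0.4659 0.0017 0.066 ] 0.04925702405539392 151.56
nr [ 0.462  -0.0115  0.066 ] 0.048327954597128034 167.72
k1 [ 0.4563 -0.0053  0.055 ] 0.05539593320776954 162.68
k2 [ 0.4383 -0.0026  0.055 ] 0.07341489376904453 164.86
```

View pics/o4.png

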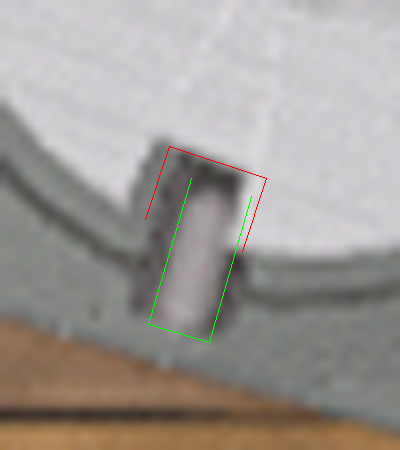

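The overlay puts the notch at about 159.6° and the key at about 164.2°, so it needs about 4.5° more.

```bash
python3 -m jog '[[0.0012,0.0005,0,0,0,-0.009],[0.0024,0.001,0,0,0,-0.017],[0.0035,0.0014,0,0,0,-0.025],[0.0035,0.0014,0,0,0,-0.025],[0.0035,0.0014,0,0,0,-0.025],[0.0035,0.0014,0,0,0,-0.025]]'
cat >> h.py <<'E'
def overlay(name,nt,kt,out,x0,y0,w,hh,k,dz=0,C=C):
    im=grab_frame(name)[:,:,::-1];big=cv2.resize(im[y0:y0+hh,x0:x0+w],None,fx=k,fy=k,interpolation=2)
    raw=big.copy()
    def poly(cs,th,z,col):
        a=np.radians(th);X=[[C[0]+x*np.cos(a)-y*np.sin(a),C[1]+x*np.sin(a)+y*np.cos(a),z] for x,y in cs]
        cv2.polylines(big,[((w2px(name,X)-[x0,y0]+.5)*k).astype(int)],False,col,1)
    poly([(.06,.008),(.048,.008),(.048,-.008),(.06,-.008)],nt,.066-dz,(0,0,255))
    poly([(.051,.005),(.075,.005),(.075,-.005),(.051,-.005)],kt,.054,(0,255,0))
    cv2.imwrite(out,np.hstack([raw,big]))
E
python3 -c "
from h import *
overlay('top',164.2,164.2,'pics/o5.png',320,285,40,45,10)"
```

```text
time: 5.95
tool_pos: [0.5458, -0.0518, 0.0786]
orientation: [-180.0, -0.0, 74.3]
contact_force: [-0.3, -0.2, -0.8]
width: 0.0
finger_force: 0.0
```

View pics/o5.png

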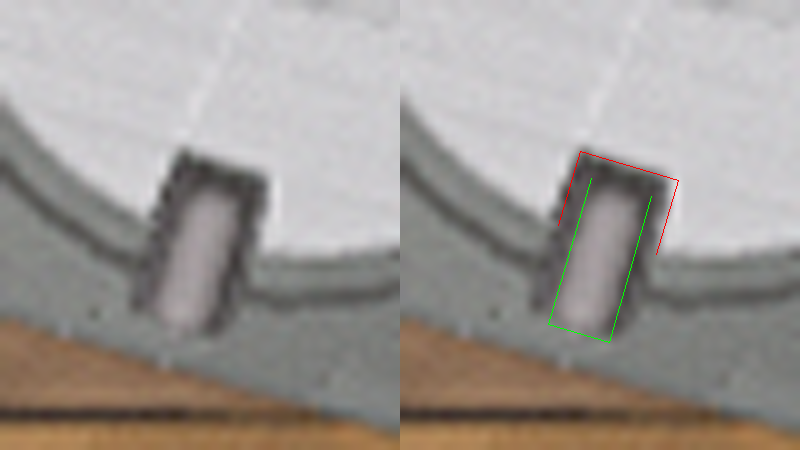

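The notch is now centred on the key, with even dark gaps of about 23 px and 26 px on either side. I'll back off the grip, rise and move over the hub.

```bash
python3 -m jog '[[-0.01,0,0,0,0,0],[-0.02,0,0,0,0,0],[-0.02,0,-0.03,0,0,0],[-0.02,0,-0.055,0,0,0],[-0.02,0,-0.055,0,0,0]]' && python3 -c "
from h import *
print(row([*C,.13],75),row([*C,.092],75))"
```

```text
time: 6.5
tool_pos: [0.5416, -0.0722, 0.1364]
orientation: [179.8, 0.0, 74.2]
contact_force: [-0.3, -0.7, -0.5]
width: -0.0002
finger_force: 0.0
[0.0397, -0.0449, 0.0062, 0.0013, 0.0, -0.0043] [0.0397, -0.0451, 0.0442, 0.0013, 0.0, -0.0043]
```

```bash
python3 -m jog '[[0.04,-0.045,0,0,0,0],[0.04,-0.045,0,0,0,0],[0.04,-0.045,0,0,0,0],[0.04,-0.045,0.03,0,0,0],[0.04,-0.045,0.042,0,0,0],[0.04,-0.045,0.042,0,0,0],[0.04,-0.045,0.042,0,0,0]]' && python3 -c "
from h import *
print(row([*C,.088],75))
overlay('top',164.2,164.2,'pics/o6.png',320,285,40,45,10)
w=grab_frame('wrist')[:,:,::-1];o=cv2.imread('pics/o6.png')[:,:400];w=cv2.resize(w,(400,300));p=np.zeros((450,400,3),np.uint8);p[:300]=w
cv2.imwrite('pics/p6.png',np.hstack([o,p]))"
```

```text
time: 7.2
tool_pos: [0.5081, -0.0206, 0.0919]
orientation: [-180.0, -0.0, 74.3]
contact_force: [-0.3, 0.2, -0.3]
width: 0.0001
finger_force: 0.0
[-0.0008, 0.0013, 0.0039, -0.0002, -0.0001, -0.004]
```

View pics/p6.png

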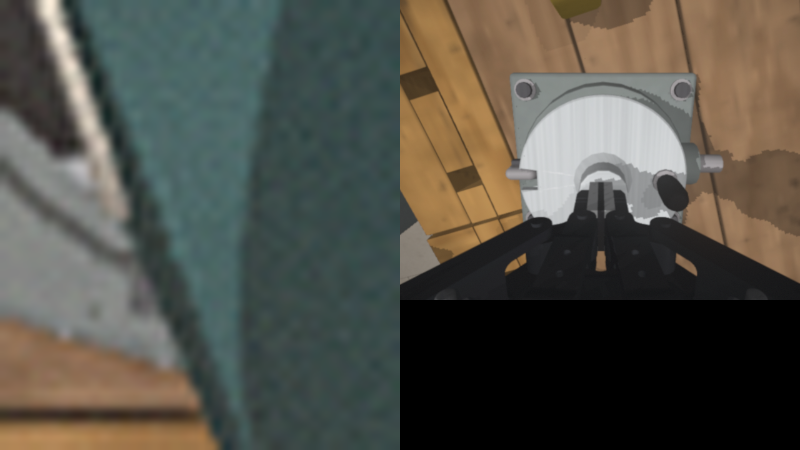

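The top view is blocked by the arm. The wrist view shows the fingertip over the hub, the grip standing clear of the fingers, and the key in the notch. I'll press down slowly.

```bash
python3 -m jog '[[-0.001,0.001,0.002,0,0,0],[-0.001,0.001,0.004,0,0,0],[-0.001,0.001,0.006,0,0,0],[-0.001,0.001,0.008,0,0,0],[-0.001,0.001,0.008,0,0,0]]'; python3 -m jog '[[0,0,0.001,0,0,0],[0,0,0.002,0,0,0],[0,0,0.003,0,0,0],[0,0,0.004,0,0,0],[0,0,0.004,0,0,0]]'; python3 -m jog '[[0,0,0.001,0,0,0],[0,0,0.002,0,0,0],[0,0,0.003,0,0,0],[0,0,0.003,0,0,0]]'
```

```text
time: 7.8
tool_pos: [0.5089, -0.0217, 0.0837]
orientation: [180.0, 0.0, 74.3]
contact_force: [0.7, -1.0, 1.2]
width: -0.0001
finger_force: 0.3
time: 8.3
tool_pos: [0.5088, -0.0217, 0.0797]
orientation: [180.0, 0.0, 74.3]
contact_force: [1.2, -0.6, 3.4]
width: 0.0
finger_force: 1.3
time: 8.7
tool_pos: [0.5088, -0.0217, 0.0767]
orientation: [180.0, 0.0, 74.3]
contact_force: [1.5, -1.6, 3.7]
width: 0.0002
finger_force: 1.4
```

```bash
python3 -m jog '[[0,0,0.0007,0,0,0],[0,0,0.0007,0,0,0]]'; python3 -m jog '[[0,0,0.0007,0,0,0],[0,0,0.0007,0,0,0]]'; python3 -m jog '[[0,0,0.0007,0,0,0],[0,0,0.0007,0,0,0]]'
```

```text
time: 8.9
tool_pos: [0.5089, -0.0217, 0.0761]
orientation: [180.0, 0.0, 74.3]
contact_force: [-0.1, -2.3, 4.7]
width: -0.0001
finger_force: 2.5
time: 9.1
tool_pos: [0.509, -0.0217, 0.076]
orientation: [180.0, 0.0, 74.3]
contact_force: [-5.4, -2.1, 21.1]
width: 0.0
finger_force: 10.8
time: 9.3
tool_pos: [0.509, -0.0218, 0.0759]
orientation: [179.9, 0.1, 74.3]
contact_force: [-11.3, -3.9, 38.9]
width: 0.0001
finger_force: 19.0
```

It hit a hard stop at z = 0.076, which is home. I'll retract straight up, move aside and check.

```bash
python3 -m jog '[[0,0,-0.004,0,0,0],[0,0,-0.03,0,0,0],[0,0,-0.08,0,0,0],[0,0,-0.12,0,0,0],[-0.15,0,-0.14,0,0,0],[-0.15,0,-0.14,0,0,0],[-0.15,0,-0.14,0,0,0],[-0.15,0,-0.14,0,0,0],[-0.25,0,-0.14,0,0,0],[-0.25,0,-0.14,0,0,0]]'; python3 -m jog '[[0,0,0,0,0,0],[0,0,0,0,0,0],[0,0,0,0,0,0]]'; python3 -c "
from h import *
t=grab_frame('top')[:,:,::-1];s=grab_frame('scene')[:,:,::-1]
a=cv2.resize(t[205:345,225:505],None,fx=2.8,fy=2.8,interpolation=2);b=cv2.resize(s[225:320,250:480],None,fx=2,fy=2,interpolation=2)
c=np.zeros((592,784,3),np.uint8);c[:392]=a;c[392+10:592,:460]=b;
c[402:592,470:784]=cv2.resize(s[225:320,293:450],None,fx=2,fy=2)
cv2.imwrite('pics/f.png',c)"
```

```text
time: 10.3
tool_pos: [0.4406, -0.2629, 0.2147]
orientation: [180.0, 0.0, 74.4]
contact_force: [1.2, -0.1, 0.2]
width: 0.0003
finger_force: 0.0
time: 10.6
tool_pos: [0.4412, -0.2612, 0.2144]
orientation: [-180.0, -0.0, 74.4]
contact_force: [-0.3, -0.1, -0.1]
width: 0.0002
finger_force: 0.0
```

View pics/f.png

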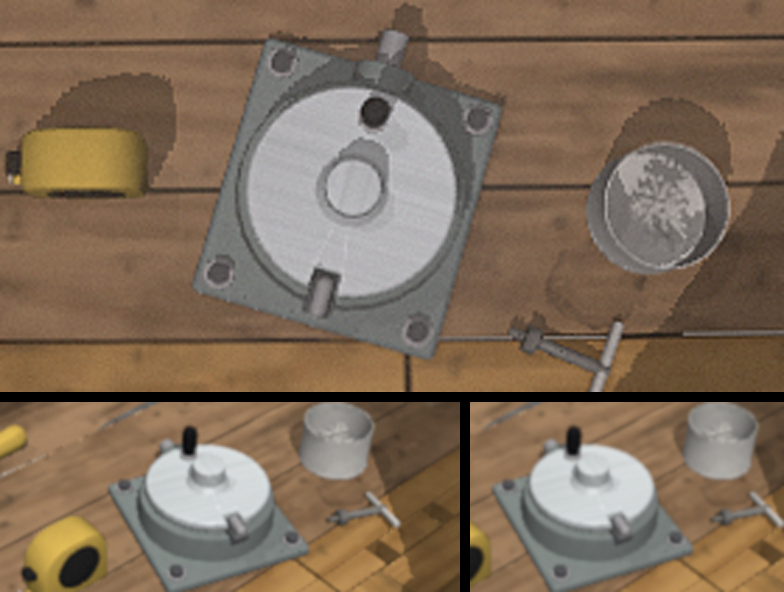

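The wheel sits level on its seat with the key in the notch (about (321,290) in the top crop). The tape measure, tin and chuck key have not moved, and the robot is clear of everything.

```bash
python3 -c "
from rig import bot
print(bot.finish_job())"
```

```text
the job is handed in; nothing more can be done
None
```

The job is handed in: I pushed the crank wheel round until its notch lay over the drive key, then pressed it home, where it stopped hard with the hub top at 76 mm; the other objects were untouched.

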